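# Lay out the lamp feet beside the lamp base

## Robot

A 6-joint arm with a two-finger parallel gripper is mounted at the origin on the work surface. World frame = base frame: x ahead of the robot, y to its left, z up, the work surface at z = 0. Lengths are in m, angles in rad, forces in N, time in s.
With the tool pointing down it reaches from about 0.375 to 0.9 m from the base axis. Payload 3.1 kg.
Tool frame: the origin (TCP) lies midway between the tips of the shut fingers; the grasp point (between the pads) lies r.pinch_z behind it (r.pinch_z is the distance from the TCP to the grasp point, in m); z points along the fingers, y is the direction in which the jaws open and shut (so a half turn about z gives the same grasp; the last joint's range is limited). The gripper opens to 87 mm and grips with 3 to 60 N. Pads are 19 mm wide; open, the fingers measure 117 mm over their backs; the gripper's body (75 mm by 190 mm) begins 51 mm behind the grasp point.
Start: joints at [1.105, 0.527, 1.433, -0, 1.181, -0.178], TCP at [0.177, 0.599, 0.223] pointing down, gripper open.
Joint ranges: [-3.08, 3.08], [-0.75, 2.2], [0.22, 2.44], [-1.43, 4.57], [0, 2.65], [-2.85, 2.85]. Speed limits (rad/s): [2.79, 2.79, 3.14, 3.14, 3.14, 3.14].

## Interface

Orientations are given as [roll, pitch, yaw] about the fixed x, y, z axes, in that order (R = Rz(yaw) Ry(pitch) Rx(roll)).
In Python, from rig import r gives the robot as it stands.
- The arm moves only by the shell command python3 -m pendant 'ROWS' [FORCE]. ROWS is JSON, a list of rows, each a list of 5 numbers: the shift along the tool's x, y, z in mm, then the turn about the tool's z in degrees, then the opening in per cent of the stroke, from 0 (shut) to 100 (fully open). In form: [[tx, ty, tz, yaw, fingers], ...]. A call has 1 to 8 rows; each row is the pose to reach, as a shift and turn from the pose commanded when the call began, along the tool's axes at that moment; what a row does not reach only later rows make up. A row lasts 1/8 s, in which the tool goes at most 62.5 mm and 10.7 degrees, less where a joint would pass 70% of its speed; a pose out of reach is approached as far as the arm can. A call with a gripper value outside its range is refused whole. The fingers move at their own pace and stop on an object; FORCE is the grip in N (left out, the last holds). Time passes only in rows, so rows that repeat a pose let the fingers close. It gives the time, the measured TCP pose, the force and the opening at its end, in the units of the state.
- r.sense(): the state, without advancing time (a new reading comes with each control period).
- r.grab_frame(name): name is "scene" or "top" or "wrist"; returns the picture (420x560x3 uint8, blue, green, red); there is no depth.
- r.camera_info(name): a dict with "vfov" (degrees; the focal length in pixels is half the picture's height over the tangent of half this angle, whatever the lens; pixels are square), "cx", "cy" (the principal point, pixels), "cam_to_world" (4x4, takes a point from camera to world coordinates); the wrist camera has in their place "mount" (4x4, takes a point from camera to tool coordinates, whose origin is the TCP and whose axes are the flange's). Camera axes: x right, y up, looking along -z (the intrinsics and any distortion apply to the point x, -y, -z); pixel columns grow to the right and rows downward; lengths in m; the calibration is good to about 2 mm. A picture is of the moment at which its call begins: read the wrist's pose just before it. camera_info takes no time and is no camera call.
- r.hand_in(): hands the job in, once; it reports no verdict.
The state is a dict: "clock": time; "q": joint angles; "dq": joint speeds; "joint_efforts": joint torques, N m; "position": TCP position; "tool_rot": TCP orientation; "wrist_force": force on the tool from outside, world axes, zero at the start; "moment": the same for the moment, N m; "opening": finger opening in m.
Only numpy, scipy, OpenCV 4.12 (cv2) and the standard library are available. Lean on these libraries where they do the work, as an engineer would, in place of code of your own. Each camera call takes 0.05 s, during which the arm holds its last target. There are 200 camera calls.

## Task

Lay the two mirror-image plywood lamp feet flat on the table ready for gluing, one on the left and one on the right of the lamp base as the robot sees it: each long leg parallel with the base's long side, about 40 mm clear of it and centred along it, with the toe at the end nearest the robot and pointing away from the base. Let go of the feet, and leave the other things on the table where they are.

Things in the scene. Friction and masses are not known exactly. Their poses are not given: they have to be found in the camera images.
- foot_l_center (a point): left-hand foot, about 60 g: flat L-shaped plywood plate with an upright tab to grasp it by, 52 mm high in all. The tab stands on the middle of the long leg: 50 mm long (foot x), 12 thick (y), 40 high above the plate. This point: middle of the long leg, half-way up, 26 mm above the underside; axes are the foot's, z up. It starts lying flat left or right of the base, at any yaw within 80 degrees
- foot_l: plate of the left-hand foot, 12 mm thick: long leg 110 (x) x 24 mm (y); toe 24 mm wide at its -x end, sticking out 40 mm beyond the leg's side towards +y (the other foot is the mirror image). Origin: underside, middle of the long leg
- foot_l_toe (a point): middle of the outer end of the left-hand foot's toe: 43 mm from the long leg's middle along the foot's -x, 52 mm along +y, 6 mm above the underside; axes are the foot's
- foot_r_center (a point): right-hand foot, about 60 g: flat L-shaped plywood plate with an upright tab to grasp it by, 52 mm high in all. The tab stands on the middle of the long leg: 50 mm long (foot x), 12 thick (y), 40 high above the plate. This point: middle of the long leg, half-way up, 26 mm above the underside; axes are the foot's, z up. It starts lying flat left or right of the base, at any yaw within 80 degrees
- foot_r: plate of the right-hand foot, 12 mm thick: long leg 110 (x) x 24 mm (y); toe 24 mm wide at its -x end, sticking out 40 mm beyond the leg's side towards -y (the other foot is the mirror image). Origin: underside, middle of the long leg
- foot_r_toe (a point): middle of the outer end of the right-hand foot's toe: 43 mm from the long leg's middle along the foot's -x, 52 mm along -y, 6 mm above the underside; axes are the foot's
- lamp_base: lamp base, fixed to the table: rectangular plywood plate 160 (x) x 100 (y) x 10 mm, at its middle a disc 60 dia up to 22 mm and a steel tube up to 52 mm high. Origin: centre of its underside. x points away from the robot (within about 17 degrees), y to the robot's left; its two 160 mm sides lie 50 mm either side of the origin
- tape_c (a point): bystander, not to be disturbed: roll of pale masking tape lying flat, 80 dia x 24 high mm; this point: its middle, 12 mm up
- paint_pot_c (a point): bystander, not to be disturbed: small white paint jar with black lid, 56 dia x 55 high mm; this point: its middle, 27 mm up
- glue_c (a point): bystander, not to be disturbed: white glue bottle with orange cap, 54 dia x 140 high mm; this point: its middle, 70 mm up
- brush_mug_c (a point): bystander, not to be disturbed: white mug of brushes, 76 dia x 95 high, brushes to 185 mm; this point: its middle, 48 mm up
- disc_c (a point): bystander, not to be disturbed: loose plywood disc lying flat, 90 dia x 6 mm; this point: its middle, 3 mm up
- tube_a_c (a point): bystander, not to be disturbed: paint tube with dark band and black cap, lying, about 132 x 34 x 24 mm; this point: its middle, 12 mm up
- tube_b_c (a point): bystander, not to be disturbed: paint tube with grey band and white cap, lying, about 132 x 34 x 24 mm; this point: its middle, 12 mm up
Mind the look-alikes: they are no part of the job. What is shaped like the lamp_base but green or pink is not meant. What is shaped like the foot_r but turquoise is not meant.

How it is judged:
At the end, for the whole second after the job is handed in: Each foot lies flat and still on its own side of the base (left-hand left, right-hand right): leg 20 to 60 mm clear of the base's side, centred along it within 25 mm, parallel within 0.21 rad, toe end nearest the robot, pointing away from the base (y of foot_l_center in the frame of lamp_base between 0.082 and 0.122 m and x of foot_l_center in the frame of lamp_base between -0.025 and 0.025 m and x of each of foot_l_toe, foot_r_toe in the frame of lamp_base below 0 m and angle between the x axis of each of foot_l_center, foot_r_center and the x axis of lamp_base, either way round below 0.21 rad and angle between each of foot_l_center, foot_r_center's own z axis and vertical below 0.08 rad and height (world z) of each of foot_l_center, foot_r_center below 0.032 m and linear speed of each of foot_l, foot_r below 0.02 m/s and y of foot_r_center in the frame of lamp_base between -0.122 and -0.082 m and x of foot_r_center in the frame of lamp_base between -0.025 and 0.025 m); the robot touches nothing.
It fails at once if one of the other things on the table is moved more than 20 mm (distance of any of tape_c, paint_pot_c, glue_c, brush_mug_c, disc_c, tube_a_c, tube_b_c from where it was at the start of the episode above 0.02 m).
It also fails if it takes over 61 s, if anything falls off the work surface, if the arm or the gripper's body presses on something with over 40 N, if the wrist force passes 120 N, or if a joint passes its speed limit or range.

## Working session

There is one attempt and no reset: what is moved stays moved. The work goes in short steps, Python scripts to look and compute and a shell command to move; the robot and the scene stay as the last step left them, time stands still between calls to the robot, and variables do not carry over. Pictures are saved under pics/ and viewed, about 8 in all and at most 12, crops included, and the job is handed in when it is done.

```bash
mkdir -p pics; python3 - <<'E'
from rig import r
import cv2,numpy as np
np.set_printoptions(precision=4,suppress=True)
print(r.sense(), r.pinch_z)
for n in("scene","top","wrist"):
    im=r.grab_frame(n); cv2.imwrite(f"pics/{n}0.png",im); print(n,r.camera_info(n))
E
```

```text
{'clock': 0.0, 'q': array([ 1.1045,  0.5285,  1.4339, -0.    ,  1.1814, -0.1785]), 'dq': array([-0.0001, -0.0005,  0.0002,  0.0001,  0.0004,  0.    ]), 'joint_efforts': array([  0.0012, -44.0024, -17.6598,   0.0634,   0.0581,  -0.0002]), 'position': array([0.177 , 0.5986, 0.2216]), 'tool_rot': array([-3.1395, -0.0004,  2.8538]), 'wrist_force': array([-0.8985, -0.961 , -0.0429]), 'moment': array([ 0.0275,  0.0226, -0.0423]), 'opening': 0.08665049694141157} 0.0187
scene {'vfov': 55.38435366951382, 'cx': 290.4613022441719, 'cy': 213.54205286764733, 'cam_to_world': array([[-0.841 , -0.4543,  0.2937,  0.8371],
       [ 0.541 , -0.7026,  0.4623,  0.5261],
       [-0.0037,  0.5477,  0.8367,  1.0106],
       [ 0.    ,  0.    ,  0.    ,  1.    ]])}
top {'vfov': 51.7785481520143, 'cx': 285.38094829114425, 'cy': 210.0291031652462, 'cam_to_world': array([[-0.0033,  0.9974, -0.0713,  0.4286],
       [-1.    , -0.0032,  0.0017,  0.0186],
       [ 0.0015,  0.0713,  0.9975,  1.3474],
       [ 0.    ,  0.    ,  0.    ,  1.    ]])}
wrist {'vfov': 69.33675850385553, 'cx': 281.80563405060985, 'cy': 213.82771000310942, 'mount': array([[-0.0005,  0.9548,  0.2972,  0.0826],
       [ 1.    ,  0.0003,  0.0004,  0.0004],
       [ 0.0003,  0.2972, -0.9548, -0.1613],
       [ 0.    ,  0.    ,  0.    ,  1.    ]])}
```

View pics/top0.png

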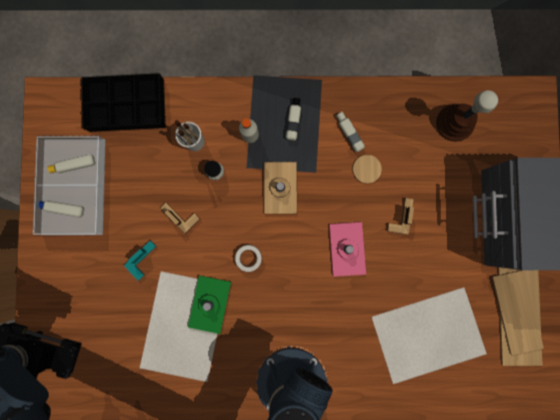

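View pics/scene0.png

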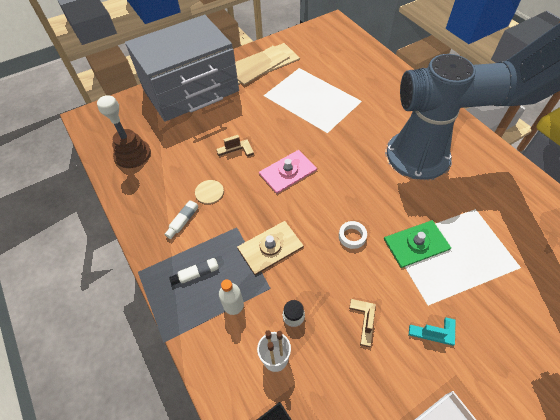

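Top view: the natural plywood base is at (280,188). The look-alikes are green (209,304), pink (348,249) and a turquoise foot (140,259). The two plywood feet are at (180,217) on the left and (402,217) on the right. Going from the toe end along the leg, the left one's toe points right ("L", so foot_r) and the right one's points left ("J", so foot_l). That means they have to swap sides. I'll confirm this in one enlarged crop with the masks.

```bash
cat > h.py <<'E'
import cv2,numpy as np
from rig import r
np.set_printoptions(precision=4,suppress=True)
def ray(n,uv,z,c2w=None):
    i=r.camera_info(n); T=i.get("cam_to_world") if c2w is None else c2w
    f=210/np.tan(np.radians(i["vfov"]/2))
    d=np.array([(uv[0]-i["cx"])/f,-(uv[1]-i["cy"])/f,-1.])
    d=T[:3,:3]@d; o=T[:3,3]; return o+d*(z-o[2])/d[2]
def mask(im):
    h=cv2.cvtColor(im,cv2.COLOR_BGR2HSV)
    return cv2.inRange(h,(12,40,105),(28,150,255))
E
python3 - <<'E'
from h import *
im=cv2.imread("pics/top0.png"); m=mask(im)
for p in((270,170),(175,215),(186,224),(400,229),(300,240),(450,250)): print(p,im[p[1],p[0]],cv2.cvtColor(im,cv2.COLOR_BGR2HSV)[p[1],p[0]])
m[:155]=0;m[250:]=0;m[:,:150]=0;m[:,425:]=0
cs,_=cv2.findContours(m,cv2.RETR_EXTERNAL,cv2.CHAIN_APPROX_NONE)
for c in cs:
    if cv2.contourArea(c)<40: continue
    R=cv2.minAreaRect(c); print(cv2.contourArea(c),R)
    print(np.array([ray("top",p,.011)[:2] for p in cv2.boxPoints(R)]).round(3).tolist())
A=cv2.resize(im[155:250,150:250],None,fx=4,fy=4,interpolation=3);B=cv2.resize(im[155:250,340:440],None,fx=4,fy=4,interpolation=3)
M=cv2.cvtColor(cv2.resize(m[155:250,150:430],(800,200)),cv2.COLOR_GRAY2BGR)
cv2.imwrite("pics/crop.png",np.vstack([np.hstack([A,B]),M]))
E
```

```text
(270, 170) [ 87 130 161] [ 17 117 161]
(175, 215) [ 54  82 105] [ 16 124 105]
(186, 224) [ 90 134 167] [ 17 118 167]
(400, 229) [ 85 127 159] [ 17 119 159]
(300, 240) [ 40  74 131] [ 11 177 131]
(450, 250) [28 52 92] [ 11 177  92]
313.5 ((179.25, 213.25001525878906), (36.06244659423828, 21.21320343017578), 45.0)
[[0.532, 0.408], [0.578, 0.362], [0.499, 0.282], [0.453, 0.328]]
279.5 ((402.3810729980469, 215.38650512695312), (21.100662231445312, 38.3046875), 17.102725982666016)
[[0.459, -0.296], [0.573, -0.333], [0.553, -0.396], [0.44, -0.358]]
1613.5 ((280.0, 187.5), (51.0, 32.0), 90.0)
[[0.675, 0.083], [0.674, -0.017], [0.515, -0.017], [0.515, 0.083]]
624.5 ((367.0, 169.0), (28.0, 28.0), 90.0)
[[0.696, -0.196], [0.696, -0.283], [0.607, -0.281], [0.608, -0.194]]
```

View pics/crop.png

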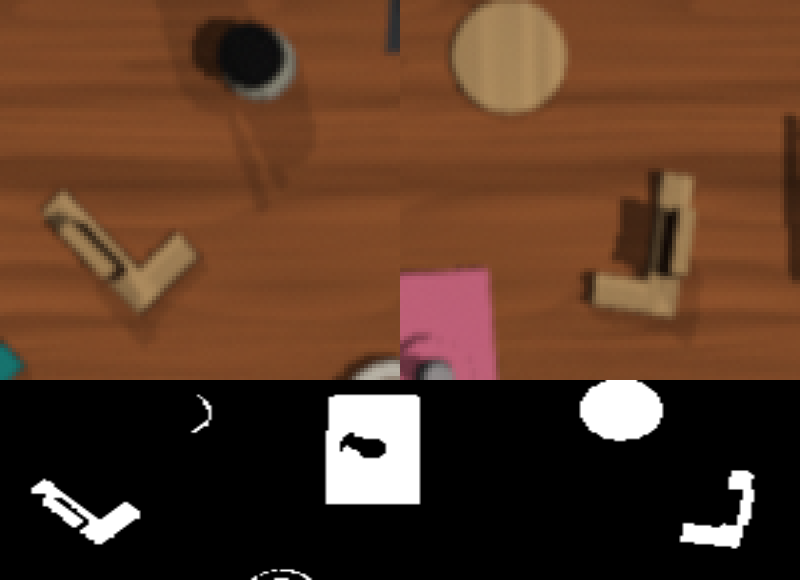

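The crop confirms it: the left foot has an "L" outline, so it is foot_r, and the right one has a "J" outline, so it is foot_l. The base measures 160x100 and is centred near (0.595, 0.033) with yaw about 0. Next I'll work out the rough grasp poses and the first move.

```bash
cat >> h.py <<'E'
from scipy.spatial.transform import Rotation as Rn
def toolT():
    s=r.sense(); T=np.eye(4); T[:3,:3]=Rn.from_euler("xyz",s["tool_rot"]).as_matrix(); T[:3,3]=s["position"]; return T
def move(p,yawdeg):
    T=toolT(); d=T[:3,:3].T@(np.array(p)-T[:3,3])*1000
    y=np.degrees(np.arctan2(T[1,0],T[0,0])); t=-((yawdeg-y+180)%360-180)   # tool z is down
    print("mm",d.round(1),"turn",round(t,1),"now",T[:3,3],round(y,1))
def wristsnap(name):
    T=toolT(); im=r.grab_frame("wrist"); cv2.imwrite(f"pics/{name}.png",im)
    np.save(f"pics/{name}.npy",T@r.camera_info("wrist")["mount"]); return im
E
python3 - <<'E'
from h import *
for uv,z in(((175.8,217.5),.012),((407.2,216),.012),((214,170),.055),((248,127),.14),((188,135),.095),((248,258),.024),((280,188),.03)): print(uv,ray("top",uv,z))
p=ray("top",(175.8,217.5),.012); p[2]=.16; move(p,223.5)
E
```

```text
(175.8, 217.5) [0.502  0.3549 0.012 ]
(407.2, 216) [ 0.5043 -0.3604  0.012 ]
(214, 170) [0.6426 0.2311 0.055 ]
(248, 127) [0.7513 0.1218 0.14  ]
(188, 135) [0.74   0.3018 0.095 ]
(248, 258) [0.3772 0.1305 0.024 ]
(280, 188) [0.5905 0.0326 0.03  ]
mm [-380.7 -141.5   61.9] turn -60.0 now [0.1771 0.5988 0.2218] 163.5
```

```bash
python3 -m pendant '[[-55,-20,9,-9,100],[-110,-40,18,-18,100],[-165,-61,27,-27,100],[-220,-81,36,-36,100],[-275,-102,45,-45,100],[-330,-122,54,-54,100],[-380,-141,62,-60,100],[-380,-141,62,-60,100]]'; python3 -m pendant '[[0,0,0,0,100],[0,0,0,0,100]]'
python3 -c "
from h import *
wristsnap('w1'); move([.502,.355,.16],223.5)"
```

```text
clock: 1.15
position: [0.5049, 0.3534, 0.1596]
tool_rot: [-3.141, -0.0, -2.388]
wrist_force: [-0.5, 0.9, 1.0]
opening: 0.0869
clock: 1.4
position: [0.5003, 0.3571, 0.1607]
tool_rot: [3.141, -0.001, -2.381]
wrist_force: [-0.1, 0.4, 0.2]
opening: 0.0872
mm [ 0.4 -2.7  0.7] turn 0.1 now [0.5004 0.3572 0.1607] -136.4
```

View pics/w1.png

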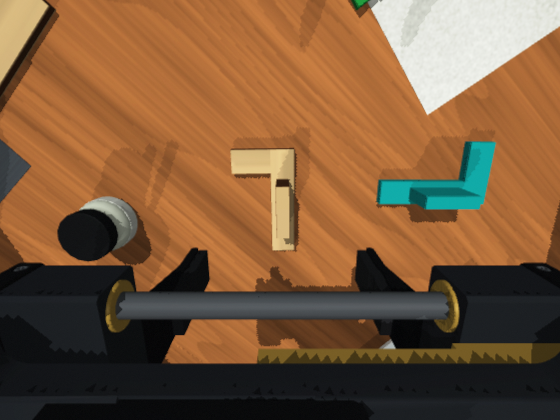

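Wrist view: foot_r's plate corners are the heel at (295,149), the toe end at (231,150)/(231,174) and the leg end at (273,250)/(295,249). The tab top is at about x 275–290. The turquoise look-alike at (440,185) stays clear.

```bash
python3 - <<'E'
from h import *
im=cv2.imread("pics/w1.png"); c=np.load("pics/w1.npy")
m=mask(im)
h=cv2.cvtColor(im,cv2.COLOR_BGR2HSV)
print([tuple(h[a,b]) for a,b in((160,260),(230,283),(200,294),(130,260))])
m[:140]=0;m[256:]=0;m[:,:222]=0;m[:,302:]=0
P=lambda u,v,z:ray("wrist",(u,v),z,c)
for q in((295,149),(231,150),(231,174),(273,250),(295,249)): print(q,P(*q,.012)[:2])
a,b=P(295,149,.012),P(295,249,.012); print("leg",np.linalg.norm(a-b),np.degrees(np.arctan2(*(b-a)[[1,0]])))
print("centre plate",(P(284,149,.012)+P(284,249.5,.012))/2)
print(np.where(m[165])[0][[0,-1]],[np.where(m[y])[0][[0,-1]] for y in(195,210,225,235,245)])
cv2.imwrite("pics/w1c.png",cv2.resize(im[135:260,215:310],None,fx=5,fy=4.8,interpolation=3)[:600])
E
```

```text
[(np.uint8(20), np.uint8(102), np.uint8(219)), (np.uint8(20), np.uint8(102), np.uint8(218)), (np.uint8(13), np.uint8(154), np.uint8(78)), (np.uint8(13), np.uint8(172), np.uint8(187))]
(295, 149) [0.4518 0.3302]
(231, 150) [0.4968 0.2843]
(231, 174) [0.5152 0.3002]
(273, 250) [0.5474 0.3894]
(295, 249) [0.5297 0.4062]
leg 0.10888034394871163 44.30305279218931
centre plate [0.499 0.36  0.012]
[231 294] [array([271, 289]), array([271, 289]), array([272, 292]), array([272, 292]), array([272, 294])]
```

View pics/w1c.png

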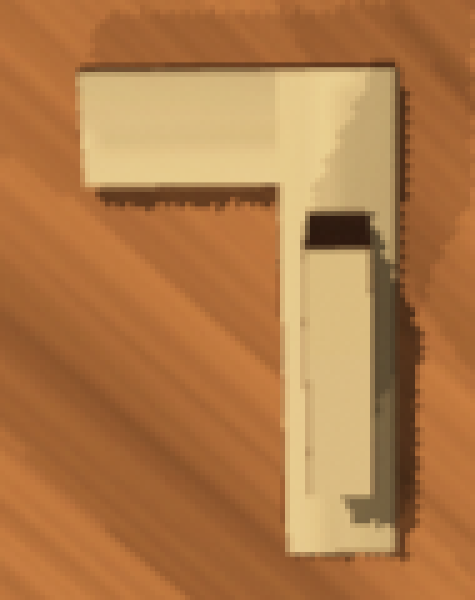

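```bash
python3 - <<'E'
from h import *
c=np.load("pics/w1.npy")
P=lambda u,v,z:ray("wrist",(u,v),z,c)
p=P(282.8,212.4,.052); print(p,np.linalg.norm(P(282,186.7,.052)-P(283,238,.052)))
move([(p[0]+.499)/2,(p[1]+.360)/2,.019],224)
E
```

```text
[0.4996 0.3587 0.052 ] 0.04989465496024491
mm [ -0.7   2.2 141.7] turn -0.4 now [0.5004 0.3572 0.1607] -136.4
```

Plate and tab agree within 2 mm, so I'll grasp.

```bash
python3 -m pendant '[[-1,2,40,0,100],[-1,2,85,0,100],[-1,2,120,0,100],[-1,2,135,0,100],[-1,2,142,0,100],[-1,2,142,0,100],[-1,2,142,0,50],[-1,2,142,0,10]]' 20;  python3 -m pendant '[[0,0,0,0,0],[0,0,0,0,0],[0,0,0,0,0],[0,0,0,0,0]]' 20; python3 -m pendant '[[0,0,-20,0,0],[0,0,-60,0,0],[0,0,-100,0,0],[0,0,-120,0,0],[0,0,-120,0,0]]'
python3 -c "
from h import *
move([.595,-.069,.14],180)"
```

```text
clock: 2.45
position: [0.5018, 0.3587, 0.0197]
tool_rot: [-3.141, 0.002, -2.382]
wrist_force: [-0.2, 1.4, 0.7]
opening: 0.074
clock: 2.95
position: [0.501, 0.3583, 0.0185]
tool_rot: [3.142, -0.0, -2.382]
wrist_force: [0.0, 0.6, 0.3]
opening: 0.0352
clock: 3.58
position: [0.5025, 0.3592, 0.1418]
tool_rot: [-3.14, 0.006, -2.382]
wrist_force: [-0.5, 0.4, -0.9]
opening: 0.0006
mm [ 227.8 -374.1    1.2] turn 43.5 now [0.5025 0.3592 0.1418] -136.5
```

The fingers are slower than I allowed for, and the lift began before they had gripped. I'll reopen and look.

```bash
python3 -m pendant '[[0,0,-18,0,100],[0,0,-18,0,100],[0,0,-18,0,100],[0,0,-18,0,100],[0,0,-18,0,100],[0,0,-18,0,100],[0,0,-18,0,100],[0,0,-18,0,100]]'
python3 -c "
from h import *
im=wristsnap('w2'); cv2.imwrite('pics/w2c.png',cv2.resize(im[135:260,215:310],None,fx=5,fy=4.8,interpolation=3))"
```

```text
clock: 4.58
position: [0.5011, 0.3584, 0.1565]
tool_rot: [-3.142, -0.0, -2.382]
wrist_force: [0.2, -0.3, 0.0]
opening: 0.0727
```

View pics/w2c.png

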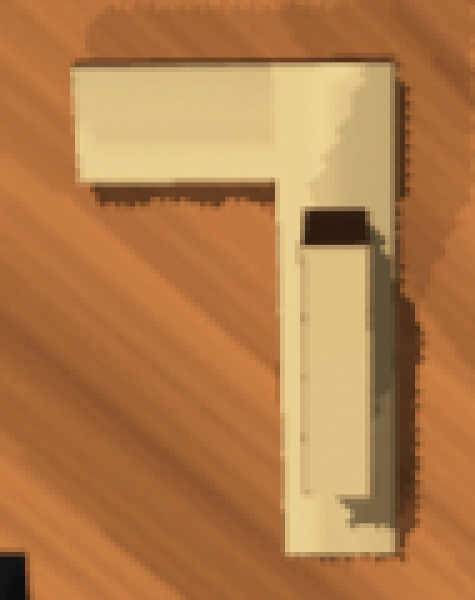

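The foot hasn't moved (viewed so far: 6 pictures). I'll grasp again and wait longer for the fingers to close.

```bash
python3 -m pendant '[[1,2,45,0,70],[1,2,90,0,70],[1,2,120,0,60],[1,2,133,0,60],[1,2,137,0,50],[1,2,137,0,0],[1,2,137,0,0],[1,2,137,0,0]]' 20;  python3 -m pendant '[[0,0,0,0,0],[0,0,0,0,0],[0,0,0,0,0],[0,0,0,0,0],[0,0,0,0,0],[0,0,0,0,0]]' 20
```

```text
clock: 5.62
position: [0.4995, 0.3594, 0.0206]
tool_rot: [-3.141, 0.002, -2.382]
wrist_force: [0.4, 0.0, -0.4]
opening: 0.0215
clock: 6.38
position: [0.4993, 0.3593, 0.0202]
tool_rot: [-3.141, 0.001, -2.382]
wrist_force: [-0.8, -0.8, 5.1]
opening: 0.0118
```

```bash
python3 -m pendant '[[0,0,-15,0,0],[0,0,-50,0,0],[0,0,-90,0,0],[0,0,-110,0,0],[0,0,-110,0,0]]'
python3 -c "
from h import *
print(r.sense()['opening']);move([.595,-.069,.13],180)"
```

```text
clock: 7.0
position: [0.5001, 0.3597, 0.1317]
tool_rot: [-3.14, 0.004, -2.382]
wrist_force: [0.4, 0.2, -1.0]
opening: 0.0118
0.011788069057485093
mm [ 226.4 -376.3    1.3] turn 43.5 now [0.5001 0.3597 0.1317] -136.5
```

```bash
python3 -m pendant '[[15,-25,0,2,0],[44,-73,0,8,0],[73,-121,0,14,0],[102,-169,0,20,0],[131,-217,0,26,0],[160,-266,0,32,0],[189,-314,0,38,0],[212,-353,0,43,0]]';  python3 -m pendant '[[14,-24,0,0,0],[14,-24,0,0,0],[14,-24,0,0,0]]'
python3 -c "
from h import *
print(r.sense()['opening']);move([.595,-.069,.0205],180)"
```

```text
clock: 8.0
position: [0.5876, -0.045, 0.1281]
tool_rot: [3.141, -0.002, -3.137]
wrist_force: [0.4, 0.4, -1.1]
opening: 0.0121
clock: 8.38
position: [0.574, -0.0663, 0.1287]
tool_rot: [3.141, -0.001, -3.133]
wrist_force: [0.2, 0.3, 0.1]
opening: 0.0117
0.011676717116054662
mm [-21.2  -3.  108.2] turn 0.5 now [ 0.574  -0.0663  0.1287] -179.5
```

```bash
python3 -m pendant '[[-21,-3,20,0,0],[-21,-3,55,0,0],[-21,-3,85,0,0],[-21,-3,100,0,0],[-21,-3,106,0,0],[-21,-3,109,0,0],[-21,-3,109,0,0],[-21,-3,109,0,0]]';  python3 -m pendant '[[0,0,0,0,30],[0,0,0,0,40],[0,0,0,0,45],[0,0,0,0,45],[0,0,0,0,45],[0,0,0,0,45]]'; python3 -m pendant '[[0,0,-15,0,45],[0,0,-50,0,45],[0,0,-90,0,60],[0,0,-130,0,70],[0,0,-130,0,70]]'
python3 -c "
from h import *
wristsnap('w3');move([.5043,-.3604,.16],172.8)"
```

```text
clock: 9.38
position: [0.5961, -0.07, 0.0214]
tool_rot: [-3.141, 0.002, -3.133]
wrist_force: [0.4, 0.1, -0.2]
opening: 0.0117
clock: 10.12
position: [0.5955, -0.0698, 0.0205]
tool_rot: [3.142, -0.0, -3.133]
wrist_force: [0.1, -0.6, -0.2]
opening: 0.039
clock: 10.75
position: [0.5982, -0.0705, 0.1553]
tool_rot: [-3.139, 0.009, -3.132]
wrist_force: [0.2, 0.3, 0.0]
opening: 0.0581
mm [  94.9 -289.5   -6.8] turn 7.7 now [ 0.5966 -0.0701  0.1532] -179.5
```

View pics/w3.png

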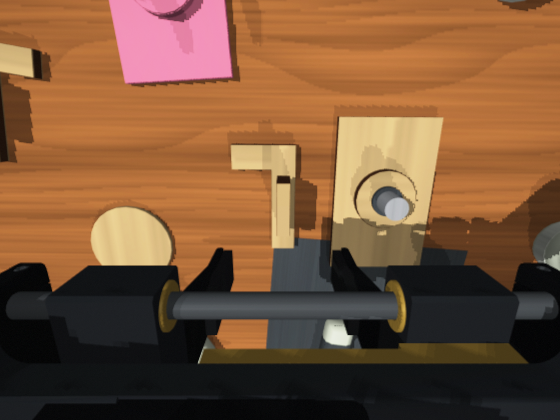

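The right foot stands beside the base: toe end (231,144–168) towards the robot, pointing away from the base edge at x≈335. I'll measure the base edge here, then go to foot_l.

```bash
python3 -m pendant '[[15,-45,0,1,70],[30,-90,-2,2,70],[45,-138,-4,4,70],[60,-186,-6,5,70],[78,-235,-7,6,70],[95,-289,-7,8,70],[95,-289,-7,8,70],[95,-289,-7,8,70]]'
python3 - <<'E'
from h import *
c=np.load("pics/w3.npy"); P=lambda u,v,z:ray("wrist",(u,v),z,c)
print("base near corners",P(338,117,.01),P(442,117,.01)); a,b=P(338,117,.01),P(332,267,.01); print("edge",a,b,np.degrees(np.arctan2(*(b-a)[[1,0]])))
h1,h2=P(296,144,.012),P(295,248,.012);print("foot r",h1,h2,P(273,248,.012),"mid",(P(284.5,144,.012)+P(284,248,.012))/2)
im=wristsnap('w4'); cv2.imwrite('pics/w4c.png',cv2.resize(im[120:270,200:360],None,fx=4,fy=4,interpolation=3)); move([.5043,-.3604,.019],172.8)
E
```

```text
clock: 11.8
position: [0.5022, -0.3586, 0.1564]
tool_rot: [3.139, -0.002, 3.01]
wrist_force: [-0.6, 0.9, -0.6]
opening: 0.0606
base near corners [ 0.5144 -0.0173  0.01  ] [0.5135 0.0822 0.01  ]
edge [ 0.5144 -0.0173  0.01  ] [ 0.6745 -0.0136  0.01  ] 1.3301913813648705
foot r [ 0.5399 -0.0571  0.012 ] [ 0.6508 -0.0557  0.012 ] [ 0.651  -0.0797  0.012 ] mid [ 0.5955 -0.068   0.012 ]
mm [ -2.4  -2.6 137.6] turn -0.3 now [ 0.5026 -0.3579  0.1566] 172.5
```

View pics/w4c.png

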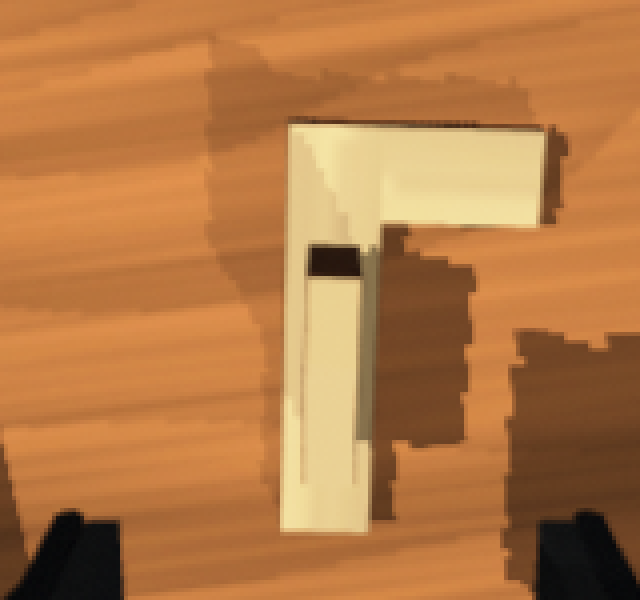

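```bash
python3 - <<'E'
from h import *
c=np.load("pics/w4.npy"); P=lambda u,v,z:ray("wrist",(200+u/4,120+v/4),z,c)
a,b=P(289,124,.012),P(281,533,.012); print("len",np.linalg.norm(b-a),"yaw",np.degrees(np.arctan2(*(b-a)[[1,0]])))
p=(P(334,124,.012)+P(324.5,533,.012))/2; t1,t2=P(334,277,.052),P(327,485,.052); t=(t1+t2)/2
print(p,t,np.linalg.norm(t1-t2),np.degrees(np.arctan2(*(t2-t1)[[1,0]])))
g=(p+t)/2; move([g[0],g[1],.020],180+np.degrees(np.arctan2(*(b-a)[[1,0]])))
E
```

```text
len 0.11049888380473916 yaw -9.230182763096666
[ 0.5046 -0.3577  0.012 ] [ 0.5042 -0.3575  0.052 ] 0.050069722482458986 -9.35336958707833
mm [ -2.1   0.2 136.6] turn 1.8 now [ 0.5026 -0.3579  0.1566] 172.5
```

```bash
python3 -m pendant '[[-2,0,45,2,70],[-2,0,90,2,60],[-2,0,120,2,60],[-2,0,133,2,60],[-2,0,137,2,50],[-2,0,137,2,0],[-2,0,137,2,0],[-2,0,137,2,0]]' 20;  python3 -m pendant '[[0,0,0,0,0],[0,0,0,0,0],[0,0,0,0,0],[0,0,0,0,0],[0,0,0,0,0],[0,0,0,0,0]]' 20; python3 -m pendant '[[0,0,-15,0,0],[0,0,-50,0,0],[0,0,-90,0,0],[0,0,-125,0,0],[0,0,-125,0,0]]'
python3 -c "
from h import *
print(r.sense()['opening']);move([.595,.136,.145],180.7)"
```

```text
clock: 12.85
position: [0.5055, -0.3604, 0.0216]
tool_rot: [-3.14, 0.002, 2.976]
wrist_force: [0.7, 0.5, -0.8]
opening: 0.0214
clock: 13.6
position: [0.5052, -0.3601, 0.0211]
tool_rot: [-3.141, 0.0, 2.976]
wrist_force: [-0.2, 0.8, 5.7]
opening: 0.012
clock: 14.22
position: [0.5067, -0.3615, 0.1491]
tool_rot: [-3.137, 0.006, 2.976]
wrist_force: [0.5, -0.8, -0.5]
opening: 0.012
0.012010718290524199
mm [ -5.1 505.3   1.9] turn -10.2 now [ 0.5067 -0.3615  0.1491] 170.5
```

```bash
python3 -m pendant '[[0,25,0,0,0],[0,75,0,-1,0],[-1,130,0,-3,0],[-2,185,0,-4,0],[-3,240,0,-6,0],[-3,295,0,-7,0],[-4,350,0,-9,0],[-4,405,0,-10,0]]'
python3 -c "
from h import *
print(r.sense()['opening']);move([.595,.136,.145],180.7)"
```

```text
clock: 15.22
position: [0.5737, 0.0421, 0.1437]
tool_rot: [3.141, -0.005, -3.131]
wrist_force: [0.4, -0.9, -1.1]
opening: 0.0121
0.012141786981480622
mm [-22.3  93.6  -1.4] turn -0.1 now [0.5737 0.0421 0.1437] -179.4
```

```bash
python3 -m pendant '[[-10,45,0,0,0],[-17,80,0,0,0],[-20,95,0,0,0],[-20,95,0,0,0],[-20,95,0,0,0]]'
python3 -c "
from h import *
print(r.sense()['opening']);move([.595,.136,.021],180.7)"
```

```text
clock: 15.85
position: [0.5942, 0.133, 0.145]
tool_rot: [-3.141, -0.002, -3.134]
wrist_force: [-0.1, 0.1, -1.3]
opening: 0.012
0.012018233001174987
mm [ -1.    3.1 124. ] turn -0.2 now [0.5942 0.133  0.145 ] -179.5
```

```bash
python3 -m pendant '[[-1,3,25,0,0],[-1,3,65,0,0],[-1,3,100,0,0],[-1,3,116,0,0],[-1,3,122,0,0],[-1,3,124,0,0],[-1,3,124,0,0],[-1,3,124,0,0]]';  python3 -m pendant '[[0,0,0,0,30],[0,0,0,0,40],[0,0,0,0,45],[0,0,0,0,45],[0,0,0,0,45],[0,0,0,0,45]]'; python3 -m pendant '[[0,0,-15,0,45],[0,0,-50,0,45],[0,0,-90,0,45],[0,0,-140,0,45],[0,0,-190,0,45],[60,0,-190,0,45],[120,0,-190,0,45],[120,0,-190,0,45]]'
python3 - <<'E'
from h import *
print(r.sense()['clock']); wristsnap('w5'); cv2.imwrite('pics/top1.png',r.grab_frame('top'))
a=cv2.imread('pics/w5.png'); b=cv2.imread('pics/top1.png')
cv2.imwrite('pics/fin.png',np.vstack([cv2.resize(a,(400,300)),cv2.resize(b,(400,300))]))
E
```

```text
clock: 16.85
position: [0.5966, 0.1372, 0.0226]
tool_rot: [3.142, 0.002, -3.133]
wrist_force: [-0.7, 0.5, -1.0]
opening: 0.0116
clock: 17.6
position: [0.5958, 0.1371, 0.0215]
tool_rot: [-3.142, -0.0, -3.133]
wrist_force: [0.6, 0.4, -0.2]
opening: 0.039
clock: 18.6
position: [0.4677, 0.1362, 0.2113]
tool_rot: [-3.141, -0.009, -3.132]
wrist_force: [0.7, -0.2, -0.1]
opening: 0.0392
18.6
```

View pics/w5.png

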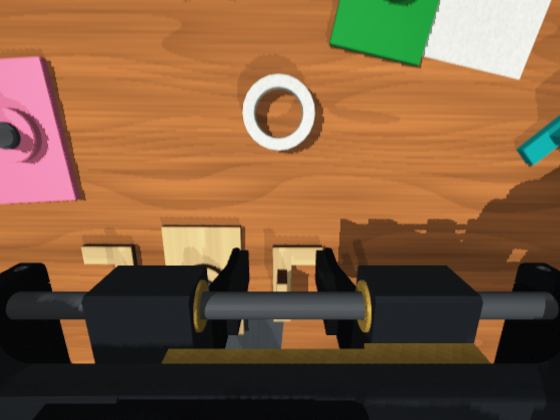

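View pics/top1.png

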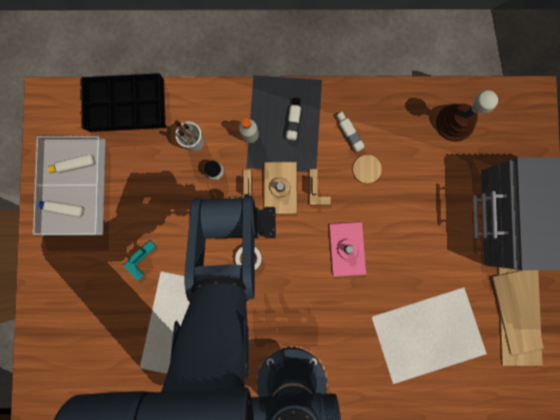

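The top view shows both feet flanking the base: left leg at (248,180), right leg at (313,186). The bystanders are where they were. In the wrist view the left toe edge runs (273–323,246), with the base corner at (242,226). One numeric check comes next, then the hand-in.

```bash
python3 - <<'E'
from h import *
c=np.load("pics/w5.npy"); P=lambda u,v,z:ray("wrist",(u,v),z,c)[:2]
print("L heel corner",P(273,246,.012),"toe end",P(323,246,.012),"base corner",P(242,226,.01),"R toe end/heel",P(83,244,.012),P(135,246,.012))
im=cv2.imread("pics/top1.png"); m=mask(im); m[:155]=0;m[220:]=0;m[:,:236]=0;m[:,335:]=0
cs,_=cv2.findContours(m,cv2.RETR_EXTERNAL,cv2.CHAIN_APPROX_NONE)
for q in cs:
    if cv2.contourArea(q)>30:
        x,y,w,h=cv2.boundingRect(q); print((x,y,w,h),ray("top",(x,y),.012)[:2],ray("top",(x+w,y+h),.012)[:2])
a,b=[cv2.imread(f"pics/top{i}.png") for i in(0,1)]
for n,(u,v) in dict(pot=(214,170),glue=(248,130),mug=(188,135),disc=(367,169),tubeA=(293,119),tubeB=(350,131)).items():
    s=np.s_[v-20:v+20,u-20:u+20]; print(n,np.round(cv2.phaseCorrelate(np.float32(cv2.cvtColor(a[s],6)),np.float32(cv2.cvtColor(b[s],6)))[0],2))
print(r.sense()["dq"].round(3))
E
```

```text
L heel corner [0.5389 0.1259] toe end [0.5382 0.1901] base corner [0.5128 0.0866] R toe end/heel [ 0.5385 -0.1177] [ 0.5406 -0.0513]
(243, 169, 9, 27) [0.6526 0.1479] [0.568  0.1197]
(309, 168, 22, 37) [ 0.6551 -0.0577] [ 0.5392 -0.125 ]
(264, 162, 33, 52) [0.6744 0.0825] [ 0.5116 -0.0196]
pot [0.03 0.05]
glue [-0.    0.03]
mug [-0.03 -0.04]
disc [-0.01  0.03]
tubeA [ 0.  -0.1]
tubeB [-0.02 -0.07]
[-0.008  0.032 -0.069 -0.001 -0.006 -0.001]
```

```bash
python3 -m pendant '[[0,0,0,0,45],[0,0,0,0,45]]'; python3 -c "
from rig import r
print(r.hand_in())"
```

```text
clock: 18.95
position: [0.4775, 0.1359, 0.2118]
tool_rot: [3.142, 0.002, -3.133]
wrist_force: [-0.6, -0.2, 0.2]
opening: 0.0391
the job is handed in; nothing more can be done
None
```

I moved both feet to their places and handed the job in at about 19 s on the robot's clock. The feet had started on each other's side, so I picked each up by its tab and swapped them over. No verdict came back.

| Check (base centre about (0.595, 0.033), yaw about 0–1°) | Left foot | Right foot |
|---|---|---|
| Measured leg centre (m) | (0.596, 0.136) | (0.5955, −0.068) |
| Offset across the base (allowed 82–122 mm) | about 103 mm | about 101 mm |
| Off centre along the base (allowed 25 mm) | about 1 mm | about 1 mm |
| Parallel with the base (allowed 12°) | within about 1–2°, from the release pose | within about 1–2° |

- **Orientation:** both toes are at the robot's end and point away from the base.
- **Bystanders:** six of the seven show less than 0.1 px of shift between the first and last top views, well under 1 mm. The tape roll was partly hidden by the arm in the last top view. It looked undisturbed in the wrist view, but I did not measure it.
- **Arm:** it was clear of everything and at rest, with the gripper open, when I handed in.

**What went wrong:**
- The first grasp of the right foot missed because I lifted before the slow fingers had closed. A second look showed the foot had not moved, and the repeat grasp held.
- One transit row was typed in the wrong tool axes. I corrected it in the air, before lowering the foot.
- The last wrist view put the base corner and the right toe 4–7 mm off the earlier measurements, probably because the arm was still moving. The top view agreed with the earlier measurements.

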